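# Match two centrifuge buckets on the trip balance

## Task

Before the spin, match the two centrifuge buckets on the trip balance: stand one bucket down inside each pan, and bring the beam to rest level, with the pointer less than one division off the long middle tick, by standing a balance bottle of the right weight upright in the open bay of the lighter bucket. Carry the buckets upright; bottles that are not needed stay standing on the worktop, the balanced load stays on the pans, and the other things on the worktop are not to be disturbed.

Things in the scene. Friction and masses are not known exactly. Their poses are not given: they have to be found in the camera images.
- balance: white trip balance (fixed): base 125 x 315 x 26 mm high, tower 70 x 66 mm to 163 mm high in its middle with a pointer on the front; two steel pans 115 mm to the left (+y of its frame) and right (-y) of the tower. Origin: centre of the base on the worktop; yaw up to 0.22 rad either way
- beam (a joint): tilt of the balance beam, rad, 0 = level (pointer upright, on the long middle tick), stops at +-0.21; positive = left pan high, i.e. the right side is heavier. Sprung: rests at 1.21 rad per kg of difference (0.012 rad per 10 g), wherever in the pans the loads stand; settles in about 1.5 s. One scale division is 0.04 rad. Starts empty and level
- left_pan (a point): centre of the floor of the left pan: steel tray 153 mm (along the balance's x) x 102 mm (its y) inside, lip 7 mm high. The pan stays horizontal and moves up and down with the beam, floor 84 mm above the worktop when level, +-24 mm; axes as the balance's
- right_pan (a point): centre of the floor of the right pan, the same
- bucket_1: rectangular centrifuge bucket 1: dark metal trough 128 mm (its x) x 62 mm (its y), rim 50 mm high; +x half holds 4 fixed capped blood tubes, tops at 76 mm; -x half is an open bay 56 x 54 mm, floor at 10 mm. Origin: centre of the underside, z up; any yaw at start. Both buckets look alike, 0.28 to 0.46 kg; one is 50 to 165 g heavier, not visibly
- bucket_2: rectangular centrifuge bucket 2: dark metal trough 128 mm (its x) x 62 mm (its y), rim 50 mm high; +x half holds 4 fixed capped blood tubes, tops at 76 mm; -x half is an open bay 56 x 54 mm, floor at 10 mm. Origin: centre of the underside, z up; any yaw at start. Both buckets look alike, 0.28 to 0.46 kg; one is 50 to 165 g heavier, not visibly
- bucket_1_bail (a point): middle of the black grip bar of bucket 1's bail, 104 mm above its underside, over its middle: bar 12 mm thick (bucket's x), 48 mm long (its y), 22 mm high. Pinch it across the 12 mm from above, fingers opened only to about 45 mm, tips no lower than 80 mm above the bucket's underside (tube caps beside it)
- bucket_2_bail (a point): middle of the black grip bar of bucket 2's bail, 104 mm above its underside, over its middle: bar 12 mm thick (bucket's x), 48 mm long (its y), 22 mm high. Pinch it across the 12 mm from above, fingers opened only to about 45 mm, tips no lower than 80 mm above the bucket's underside (tube caps beside it)
- bucket_1_bay (a point): centre of the floor of bucket 1's open bay, 31 mm from the bucket's middle toward its -x, 10 mm above its underside
- bucket_2_bay (a point): the same point of bucket 2
- bottle_small: the smallest of three sealed white balance bottles with a grey screw cap: plain cylinder 40 mm in diameter, 80 mm high, 50 g, standing upright; origin: centre of the underside. In a bay its top stands 40 mm above the bucket's rim, so hold it by the top 35 mm or less
- bottle_medium: the middle one of three sealed white balance bottles with a grey screw cap: plain cylinder 40 mm in diameter, 105 mm high, 100 g, standing upright; origin: centre of the underside. In a bay its top stands 65 mm above the bucket's rim, so hold it by the top 35 mm or less
- bottle_tall: the tallest of three sealed white balance bottles with a grey screw cap: plain cylinder 40 mm in diameter, 130 mm high, 150 g, standing upright; origin: centre of the underside. In a bay its top stands 90 mm above the bucket's rim, so hold it by the top 35 mm or less
- swab_cup: bystander: cup of wrapped swabs, about 115 mm across and 205 mm high, standing behind the work; origin at its underside; leave it alone
- specimen_cup: bystander: specimen cup with orange screw lid, 60 mm in diameter, 68 mm high; origin: centre of the underside; leave it alone
- timer: bystander: small white timer, 64 x 68 x 18 mm, lying flat; leave it alone

How it is judged (in metres and radians):
At the end, for the whole second after the job is handed in: one bucket stands in each pan (its middle within 30 mm of the pan's, flat on the floor, tilt under 0.06 rad); the beam is at rest within 0.04 rad (one scale division) of level; every balance bottle stands upright and still, either on the floor of a bucket's bay or on the worktop ((((horizontal distance between bucket_1 and left_pan below 0.03 m and z of bucket_1 in the frame of left_pan between -0.004 and 0.004 m and angle between bucket_1's own z axis and vertical below 0.06 rad) and (horizontal distance between bucket_2 and right_pan below 0.03 m and z of bucket_2 in the frame of right_pan between -0.004 and 0.004 m and angle between bucket_2's own z axis and vertical below 0.06 rad)) or ((horizontal distance between bucket_1 and right_pan below 0.03 m and z of bucket_1 in the frame of right_pan between -0.004 and 0.004 m and angle between bucket_1's own z axis and vertical below 0.06 rad) and (horizontal distance between bucket_2 and left_pan below 0.03 m and z of bucket_2 in the frame of left_pan between -0.004 and 0.004 m and angle between bucket_2's own z axis and vertical below 0.06 rad))) and value of joint beam between -0.04 and 0.04 rad and velocity of joint beam between -0.05 and 0.05 rad/s and (distance between bottle_small and bucket_1_bay below 0.016 m or distance between bottle_small and bucket_2_bay below 0.016 m or height (world z) of bottle_small between -0.006 and 0.006 m) and angle between each of bottle_small, bottle_medium, bottle_tall's own z axis and vertical below 0.12 rad and linear speed of each of bottle_small, bottle_medium, bottle_tall below 0.02 m/s and (distance between bottle_medium and bucket_1_bay below 0.016 m or distance between bottle_medium and bucket_2_bay below 0.016 m or height (world z) of bottle_medium between -0.006 and 0.006 m) and (distance between bottle_tall and bucket_1_bay below 0.016 m or distance between bottle_tall and bucket_2_bay below 0.016 m or height (world z) of bottle_tall between -0.006 and 0.006 m)); the robot touches nothing.
It fails at once if a bucket is tipped more than 0.5 rad (samples must stay upright) (angle between any of bucket_1, bucket_2's own z axis and vertical above 0.5 rad).
It fails at once if a balance bottle is knocked over (angle between any of bottle_small, bottle_medium, bottle_tall's own z axis and vertical above 0.9 rad).
It fails at once if a bystander (swab cup, specimen cup, timer) is moved more than 25 mm or tipped (distance of any of swab_cup, specimen_cup, timer from where it was at the start of the episode above 0.025 m or angle between any of swab_cup, specimen_cup, timer's own z axis and vertical above 0.35 rad).
It also fails if it takes over 72 s, if anything falls off the work surface, if the arm or the gripper's body presses on something with over 40 N, if the wrist force passes 120 N, or if a joint passes its speed limit or range.

## Robot

A 6-joint arm with a two-finger parallel gripper is mounted at the origin on a cart in front of the work surface, level with it; the furniture and walls round the work are solid. World frame = base frame: x ahead of the robot, y to its left, z up, the work surface at z = 0. Lengths are in mm, angles in rad, forces in N, time in s.
With the tool pointing down it reaches from about 350 to 875 mm from the base axis. Payload 4.2 kg.
Tool frame: the origin (TCP) lies between the finger pads; the fingertips stand 17 mm ahead of it and the grasp point (between the pads) lies 2 mm behind it; z points along the fingers, y is the line along which they close (so a half turn about z gives the same grasp; the last joint's range is limited). The gripper opens to 85 mm and grips with 20 to 120 N. Pads are 22 mm wide; open, the fingers measure 114 mm over their backs; the gripper's body (76 mm by 85 mm) begins 54 mm behind the grasp point. The pads swing forward as they close: fully open they stand 13 mm farther back than shut.
Start: joints at [-1.014, 0.385, 0.008, 0, -1.194, -0.259], TCP at [183.402, -597.464, 248.312] pointing down, gripper open.
Joint ranges: [-3.14, 3.14], [-1.21, 2.06], [-1.07, 1.41], [-3.16, 2.05], [-2.99, -0.16], [-3.1, 3.1]. Speed limits (rad/s): [2.79, 2.79, 3.14, 3.14, 3.14, 3.14].

## Interface

Orientations are given as a unit quaternion [x, y, z, w].
In Python, from bench import arm, cams, telemetry, workorder gives the robot as it stands (arm), with the cameras (cams), the readings (telemetry) and the job (workorder).
- The arm moves only by the shell command python3 jog.py FILE [OPENING], which reads ROWS from the file FILE. ROWS is a JSON list of rows, 1 to 10 of them, each an object with the fields pos (a list: dx, dy, dz in mm), r (a list: a rotation vector rx, ry, rz in rad); a field left out counts as zero; each row is the pose to reach, as a shift and turn from the pose commanded when the command began, along the tool's axes at that moment; what a row does not reach only later rows make up. A row lasts 1/10 s, in which the tool goes at most 50 mm and 0.15 rad, less where a joint would pass 70% of its speed; a pose out of reach is approached as far as the arm can. OPENING is the finger opening in mm, set as the command begins (- or left out keeps the last). The fingers move at their own pace and stop on an object; the grip force is fixed at half the most. Time passes only in rows, so rows that do not move let the fingers close. It prints the time, the measured TCP pose, the force, the opening and the grip force at its end. Input that does not fit is refused with a message, and nothing moves.
- telemetry.read_state(): the state, without advancing time (a new reading comes with each control period).
- cams.get_image(name): name is "scene" or "top" or "wrist"; returns the picture (400x640x3 uint8, blue, green, red); there is no depth.
- cams.get_calibration(name): a dict with "K" (3x3 intrinsics, pixels), "rvec" (rotation vector, rad) and "tvec" (3), from world to camera coordinates, as OpenCV has them. Camera axes: x right, y down, z forward; pixel columns grow to the right and rows downward; lengths in mm; the calibration is good to about 2 mm. A picture is of the moment at which its call begins: read the wrist's pose just before it. get_calibration takes no time and is no camera call; for the wrist camera it gives the pose at the moment of the call.
- workorder.job_done(): hands the job in; it is judged then, once.
The state is a dict: "clock": time; "joints": joint angles; "joint_vel": joint speeds; "joint_efforts": joint torques, N m; "position": TCP position; "ee_rot": TCP orientation; "contact_force": force on the tool from outside, world axes, zero at the start; "wrist_torque": the same for the moment, N m; "gripper_width": finger opening in mm; "grasp_force": force on a finger pad.
Only numpy, scipy, OpenCV 4.12 (cv2) and the standard library are available. Lean on these libraries where they do the work, as an engineer would, in place of code of your own. Each camera call takes 0.05 s, during which the arm holds its last target. There are 200 camera calls.

## Working session

There is one attempt and no reset: what is moved stays moved. The work goes in short steps, Python scripts to look and compute and a shell command to move; the robot and the scene stay as the last step left them, time stands still between calls to the robot, and variables do not carry over. Pictures are saved under pics/ and viewed, at most 10 in all, crops included, and the job is handed in when it is done.

```bash
ls; mkdir -p pics
python3 - <<'E'
from bench import arm, cams, telemetry, workorder
import cv2,numpy as np
for n in("scene","top"):
    im=cams.get_image(n);cv2.imwrite(f"pics/{n}0.png",im)
    c=cams.get_calibration(n);R=cv2.Rodrigues(np.array(c["rvec"]))[0];print(n,-R.T@np.array(c["tvec"]).ravel(),c["K"])
s=telemetry.read_state();print(s["clock"],s["position"],s["ee_rot"])
E
```

```text
bench.py
jog.py
pics
scene [ 877.41051986 1366.57036099  765.3233019 ] [[513.90942326   0.         312.60195456]
 [  0.         513.90942326 203.33174006]
 [  0.           0.           1.        ]]
top [ 461.0414147    69.4089325  1204.53665385] [[432.68746775   0.         315.77917049]
 [  0.         432.68746775 194.71600005]
 [  0.           0.           1.        ]]
0.1 [ 183.23211249 -597.04492318  247.348878  ] [-1.48267270e-01  9.88946869e-01  9.30178669e-04 -2.05599341e-04]
```

View pics/top0.png

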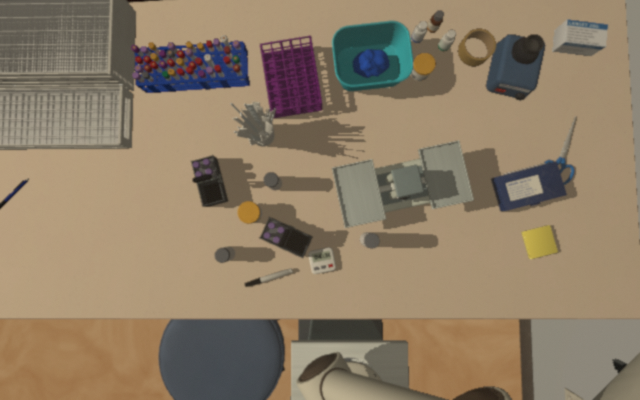

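View pics/scene0.png

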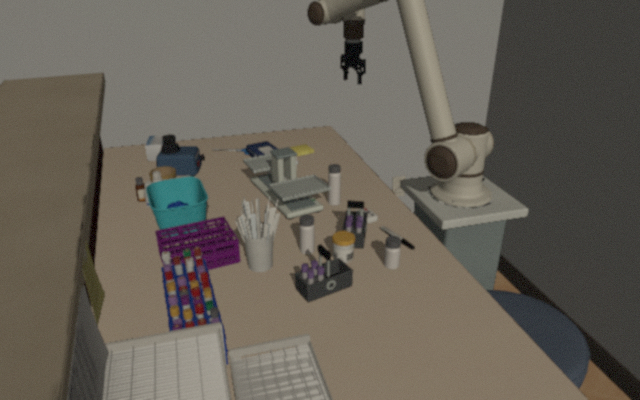

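Top view: image up is +x and left is +y. The balance is at about (403,183). Buckets are near (209,181) and (286,236), and bottle caps near (272,180), (223,255) and (371,240). The scene view shows the tall bottle by the balance. I'll enlarge.

```bash
cat > h.py <<'E'
import cv2,numpy as np
from scipy.spatial.transform import Rotation as Ro
from bench import arm, cams, telemetry, workorder
def ray(cam,u,v,z,c=None):
    c=c or cams.get_calibration(cam);K=np.array(c["K"]);R=cv2.Rodrigues(np.array(c["rvec"],float))[0];t=np.array(c["tvec"],float).ravel()
    o=-R.T@t;d=R.T@np.linalg.inv(K)@[u,v,1];return o+d*(z-o[2])/d[2]
def proj(cam,P):
    c=cams.get_calibration(cam);return cv2.projectPoints(np.array(P,float).reshape(-1,3),np.array(c["rvec"],float),np.array(c["tvec"],float),np.array(c["K"]),None)[0].reshape(-1,2)
def to(p,yaw=None,opn=None):
    """shift in tool axes to world TCP p, with tool pointing down, tool y axis at world angle yaw (mod pi)"""
    s=telemetry.read_state();R=Ro.from_quat(s["ee_rot"]).as_matrix()
    d=R.T@(np.array(p)-s["position"])
    cy=np.arctan2(R[1,1],R[0,1]); out=[]
    if yaw is not None:
        a=(yaw-cy+np.pi/2)%np.pi-np.pi/2
        y=cy+a;Y=np.array([np.cos(y),np.sin(y),0]);Z=np.array([0,0,-1]);X=np.cross(Y,Z)
        out=Ro.from_matrix(R.T@np.c_[X,Y,Z]).as_rotvec()
    print("shift",d.round(1),"rot",np.round(out,3),"j6",round(s["joints"][5],2),"t",round(s["clock"],2))
E
python3 - <<'E'
import cv2
im=cv2.imread("pics/top0.png")[140:270,180:335];cv2.imwrite("pics/c1.png",cv2.resize(im,None,fx=4.5,fy=4.5,interpolation=cv2.INTER_CUBIC))
im=cv2.imread("pics/top0.png")[130:260,325:480];cv2.imwrite("pics/c2.png",cv2.resize(im,None,fx=4.5,fy=4.5,interpolation=cv2.INTER_CUBIC))
E
```

```text
(no output)
```

View pics/c1.png

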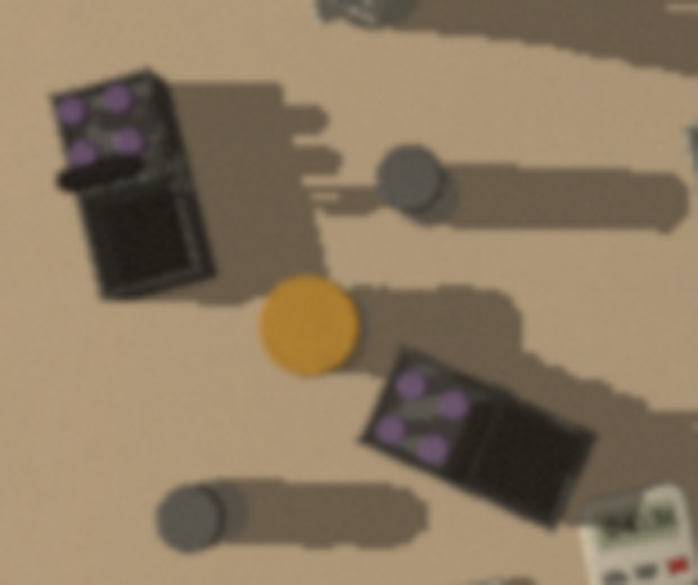

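View pics/c2.png

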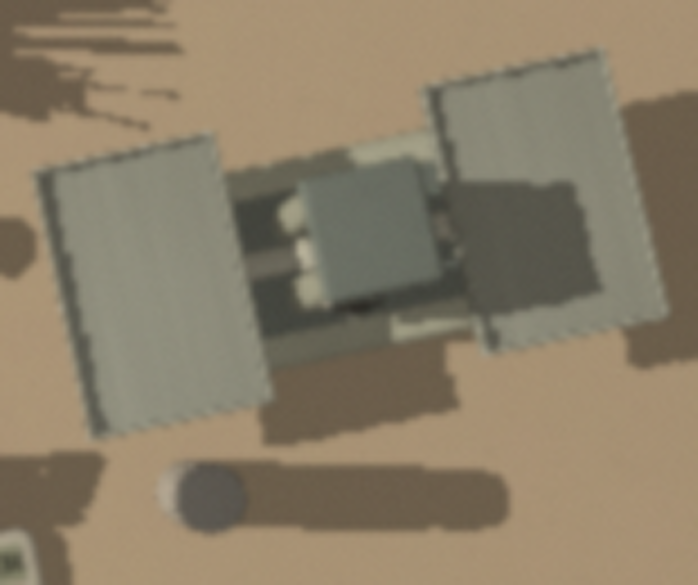

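Run:
```python
from h import *
def c1(p,z):return ray("top",180+(p[0]+.5)/4.5-.5,140+(p[1]+.5)/4.5-.5,z)
def c2(p,z):return ray("top",325+(p[0]+.5)/4.5-.5,130+(p[1]+.5)/4.5-.5,z)
# corners order: +x end left,(+x end)right, -x end right, -x end left
def rect(n,f,C,z):
    P=np.array([f(c,z) for c in C])[:,:2];ax=(P[0]+P[1]-P[2]-P[3])/2;ay=(P[0]-P[1]+P[3]-P[2])/2
    print(n,P.mean(0).round(1),"size",np.linalg.norm(ax).round(1),np.linalg.norm(ay).round(1),"yaw x",np.arctan2(ax[1],ax[0]).round(3),"yaw from y",(np.arctan2(ay[1],ay[0])-np.pi/2).round(3))
rect("A",c1,[(52,95),(150,70),(215,272),(105,298)],50)
rect("B",c1,[(362,438),(405,350),(595,437),(553,527)],50)
rect("L",c2,[(38,175),(210,137),(270,398),(95,437)],91)
rect("R",c2,[(428,88),(603,50),(665,315),(488,350)],91)
print("tower",c2((370,235),163).round(1))
print("bailA",c1((100,170),115).round(1))
b={"med":c1((411,178),105),"small":c1((191,518),80),"tall":c2((210,497),130)}
for n,p in b.items(): print(n,p.round(1)); print("  scene base/top",proj("scene",[[p[0],p[1],0],p]).round(0).tolist())
print("spec",c1((309,326),68),"timer~",c1((640,540),18))
print("arm",ray("top",380,385,250))
```

```text
A [589.3 378.2] size 127.7 64.1 yaw x 0.297 yaw from y 0.237
B [437.  169.1] size 124.3 58.0 yaw x 1.139 yaw from y 1.124
L [549.6 -21.8] size 153.7 101.8 yaw x 0.209 yaw from y 0.215
R [ 598.  -246.9] size 155.2 102.9 yaw x 0.2 yaw from y 0.201
tower [ 570.8 -132.2  163. ]
bailA [589.7 378.2 115. ]
med [585.4 203.2 105. ]
  scene base/top [[307.0, 250.0], [306.0, 217.0]]
small [392.1 332.1  80. ]
  scene base/top [[390.0, 264.0], [392.0, 238.0]]
tall [430.4 -48.5 130. ]
  scene base/top [[333.0, 203.0], [334.0, 166.0]]
spec [502.78693094 267.04581364  68.        ] timer~ [374.61098765  74.02476803  18.        ]
arm [125.77809597 -50.0059747  250.        ]
```

Run:
```python
from h import *
to([437.5,169.5,200],1.135)
s=telemetry.read_state();print(s["contact_force"],telemetry.read_state()["joints"])
```

```text
shift [-467.9  658.2   48.5] rot [ 0.002 -0.001  0.733] j6 -0.26 t 0.1
[ 0.22842463 -0.47061255 -0.42203641] [-1.01443973e+00  3.85469353e-01  6.77426068e-03 -3.86988238e-04
 -1.19397223e+00 -2.58581831e-01]
```

```bash
echo '[{"pos":[-15,20,0],"r":[0,0,0.04]},{"pos":[-40,56,0],"r":[0,0,0.12]},{"pos":[-67,94,0],"r":[0,0,0.2]},{"pos":[-94,132,0],"r":[0,0,0.28]},{"pos":[-121,170,0],"r":[0,0,0.36]},{"pos":[-148,208,0],"r":[0,0,0.44]},{"pos":[-175,246,0],"r":[0,0,0.52]},{"pos":[-202,284,0],"r":[0,0,0.6]},{"pos":[-229,322,0],"r":[0,0,0.67]},{"pos":[-256,360,0],"r":[0,0,0.733]}]' > path.dat && python3 jog.py path.dat 45
python3 - <<'E'
from h import *
to([437.5,169.5,200],1.135)
E
```

```text
clock: 1.1
position: [322.3, -176.4, 248.3]
ee_rot: [0.217, 0.976, 0.0, 0.0]
contact_force: [1.7, -0.8, -0.5]
gripper_width: 45.0
grasp_force: 0.0
shift [ 42.6 362.1  48.4] rot [ 0.     0.    -0.003] j6 -1.96 t 1.1
```

```bash
echo '[{"pos":[4,36,0],"r":[0,0,-0.15]},{"pos":[8,72,0],"r":[0,0,-0.3]},{"pos":[12,108,0],"r":[0,0,-0.45]},{"pos":[16,144,0],"r":[0,0,-0.6]},{"pos":[20,180,0],"r":[0,0,-0.75]},{"pos":[24,216,0],"r":[0,0,-0.9]},{"pos":[28,252,0],"r":[0,0,-1.05]},{"pos":[32,288,0],"r":[0,0,-1.2]},{"pos":[37,325,0],"r":[0,0,-1.35]},{"pos":[42.6,362,0],"r":[0,0,-1.5]}]' > path.dat && python3 jog.py path.dat ; echo '[{"r":[0,0,-0.15]},{"r":[0,0,-0.3]},{"r":[0,0,-0.45]},{"r":[0,0,-0.6]},{"r":[0,0,-0.75]},{"r":[0,0,-0.9]},{"r":[0,0,-1.05]},{"r":[0,0,-1.2]},{"r":[0,0,-1.35]},{"r":[0,0,-1.5]}]' > path.dat && python3 jog.py path.dat
python3 - <<'E'
from h import *
to([437.5,169.5,200],1.135)
im=cams.get_image("wrist");cv2.imwrite("pics/w1.png",im)
print(proj("wrist",[[437,169,104],[437,169,0],[437-31*.42,169-31*.91,10]]))
E
```

```text
clock: 2.1
position: [436.5, 169.4, 248.0]
ee_rot: [-0.51, 0.86, 0.0, -0.0]
contact_force: [1.0, -0.2, 0.0]
gripper_width: 44.7
grasp_force: 0.0
clock: 3.1
position: [436.2, 167.8, 247.9]
ee_rot: [0.96, -0.282, -0.0, 0.0]
contact_force: [1.0, -1.2, 0.1]
gripper_width: 44.8
grasp_force: 0.0
shift [ 0.2 -2.2 47.9] rot [ 0.001  0.001 -0.135] j6 0.28 t 3.1
[[319.6079188  189.79597693]
 [320.39634436 164.3181055 ]
 [346.34002684 162.71555332]]
```

View pics/w1.png

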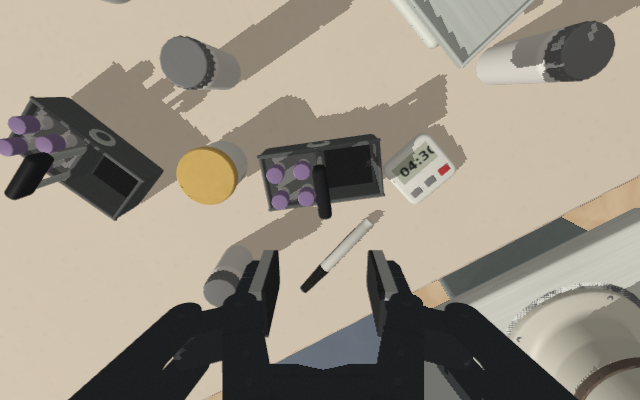

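Wrist view: bucket B's bail at (322,190), predicted (320,190), so the measurement holds. Next: turn, descend and pinch.

```bash
echo '[{"pos":[0,-1,25],"r":[0,0,-0.135]},{"pos":[0,-1,60],"r":[0,0,-0.135]},{"pos":[0,-1,95],"r":[0,0,-0.135]},{"pos":[0,-1,120],"r":[0,0,-0.135]},{"pos":[0,-1,135],"r":[0,0,-0.135]},{"pos":[0,-1,146],"r":[0,0,-0.135]},{"pos":[0,-1,146],"r":[0,0,-0.135]}]' > path.dat && python3 jog.py path.dat && echo '[{},{},{},{}]' > path.dat && python3 jog.py path.dat 5
```

```text
clock: 3.85
position: [436.3, 168.3, 101.0]
ee_rot: [0.976, -0.22, -0.001, 0.001]
contact_force: [-0.2, -0.2, 0.4]
gripper_width: 45.2
grasp_force: 0.0
clock: 4.25
position: [437.2, 168.9, 103.0]
ee_rot: [0.976, -0.219, 0.0, -0.0]
contact_force: [-0.9, -1.1, 2.8]
gripper_width: 11.2
grasp_force: 61.1
```

```bash
echo '[{"pos":[0,0,-15]},{"pos":[0,0,-45]},{"pos":[0,0,-80]},{"pos":[0,0,-115]},{"pos":[0,0,-140]},{"pos":[0,0,-155]},{"pos":[0,0,-160]},{"pos":[0,0,-160]},{"pos":[0,0,-160]}]' > path.dat && python3 jog.py path.dat
python3 - <<'E'
from h import *
import time
to([598,-247,262],0.206)
print(telemetry.read_state()["contact_force"],telemetry.read_state()["wrist_torque"])
E
```

```text
clock: 5.15
position: [436.2, 168.4, 260.9]
ee_rot: [0.976, -0.219, -0.001, 0.001]
contact_force: [-0.5, -0.5, -3.8]
gripper_width: 10.8
grasp_force: 60.4
shift [324.  306.3  -1. ] rot [0.003 0.001 0.923] j6 0.41 t 5.15
[-0.4722545  -0.45803005 -3.84267145] [ 0.04059314  0.02497169 -0.02787471]
```

```bash
echo '[{"pos":[8,8,-15],"r":[0,0,0.03]},{"pos":[28,26,-35],"r":[0,0,0.1]},{"pos":[56,53,-45],"r":[0,0,0.2]},{"pos":[86,81,-45],"r":[0,0,0.3]},{"pos":[116,110,-45],"r":[0,0,0.4]},{"pos":[146,138,-45],"r":[0,0,0.5]},{"pos":[176,167,-45],"r":[0,0,0.6]},{"pos":[206,195,-45],"r":[0,0,0.7]},{"pos":[236,223,-45],"r":[0,0,0.8]},{"pos":[262,248,-45],"r":[0,0,0.88]}]' > path.dat && python3 jog.py path.dat
python3 - <<'E'
from h import *
to([598,-247,260],0.206)
E
```

```text
clock: 6.15
position: [567.9, -169.2, 305.0]
ee_rot: [0.788, -0.616, -0.002, 0.001]
contact_force: [-0.0, 0.2, -2.6]
gripper_width: 11.1
grasp_force: 60.4
shift [ 82.9 -10.5  44.8] rot [0.004 0.001 0.039] j6 0.26 t 6.15
```

```bash
echo '[{"pos":[25,-3,0],"r":[0,0,0.039]},{"pos":[50,-6,0],"r":[0,0,0.039]},{"pos":[70,-9,0],"r":[0,0,0.039]},{"pos":[80,-10,0],"r":[0,0,0.039]},{"pos":[84,-10.5,15],"r":[0,0,0.039]},{"pos":[84,-10.5,40],"r":[0,0,0.039]},{"pos":[84,-10.5,60],"r":[0,0,0.039]},{"pos":[84,-10.5,70],"r":[0,0,0.039]},{"pos":[84,-10.5,70],"r":[0,0,0.039]}]' > path.dat && python3 jog.py path.dat
python3 - <<'E'
from h import *
to([598,-247,192],0.206)
im=cams.get_image("top")[130:260,325:480];cv2.imwrite("pics/t2.png",cv2.resize(im,None,fx=4.5,fy=4.5,interpolation=cv2.INTER_CUBIC))
print(telemetry.read_state()["contact_force"])
E
```

```text
clock: 7.05
position: [597.7, -245.5, 234.8]
ee_rot: [0.777, -0.629, -0.002, 0.001]
contact_force: [-0.1, 0.3, -2.7]
gripper_width: 10.7
grasp_force: 60.2
shift [ 1.6 -0.2 42.8] rot [0.005 0.002 0.004] j6 0.35 t 7.05
[-0.84572153 -0.14834913 -3.51592937]
```

```bash
echo '[{"pos":[1,0,15]},{"pos":[1.5,0,30]},{"pos":[1.5,0,40]},{"pos":[1.5,0,48]},{"pos":[1.5,0,56]},{"pos":[1.5,0,63]},{"pos":[1.5,0,68]},{"pos":[1.5,0,70]},{"pos":[1.5,0,70]},{"pos":[1.5,0,70]}]' > path.dat && python3 jog.py path.dat
```

```text
clock: 8.1
position: [599.3, -247.7, 167.7]
ee_rot: [0.777, -0.629, 0.0, -0.0]
contact_force: [-0.3, 1.1, -1.0]
gripper_width: 11.3
grasp_force: 60.6
```

```bash
echo '[{"pos":[0,0,1]},{"pos":[0,0,2]},{"pos":[0,0,2]},{"pos":[0,0,2]}]' > path.dat && python3 jog.py path.dat
```

```text
clock: 8.5
position: [599.2, -247.7, 165.4]
ee_rot: [0.777, -0.629, 0.0, -0.0]
contact_force: [1.0, 0.2, -2.8]
gripper_width: 11.0
grasp_force: 60.6
```

```bash
echo '[{"pos":[0,0,1]},{"pos":[0,0,2]},{"pos":[0,0,3]},{"pos":[0,0,3]},{"pos":[0,0,3]}]' > path.dat && python3 jog.py path.dat
```

```text
clock: 9.0
position: [599.1, -247.6, 163.0]
ee_rot: [0.777, -0.629, 0.0, -0.0]
contact_force: [-1.8, 1.6, 3.3]
gripper_width: 10.8
grasp_force: 61.4
```

Down on the stop. Release to 45 mm and rise.

```bash
echo '[{},{},{}]' > path.dat && python3 jog.py path.dat 45; echo '[{"pos":[0,0,-10]},{"pos":[0,0,-30]},{"pos":[0,0,-65]},{"pos":[0,0,-95]},{"pos":[0,0,-110]}]' > path.dat && python3 jog.py path.dat
python3 - <<'E'
from h import *
im=cams.get_image("top")[130:260,325:480];cv2.imwrite("pics/t2.png",cv2.resize(im,None,fx=4.5,fy=4.5,interpolation=cv2.INTER_CUBIC))
to([589.5,378,270],0.265)
E
```

```text
clock: 9.3
position: [599.0, -247.9, 162.0]
ee_rot: [0.777, -0.629, -0.0, 0.0]
contact_force: [-0.5, 0.4, -0.7]
gripper_width: 45.0
grasp_force: 0.0
clock: 9.8
position: [600.1, -248.3, 276.9]
ee_rot: [0.777, -0.629, 0.003, -0.001]
contact_force: [-0.5, 0.0, -0.2]
gripper_width: 45.1
grasp_force: 0.0
shift [-615.1 -119.8    6.4] rot [-0.008 -0.005 -0.055] j6 0.35 t 9.85
```

View pics/t2.png

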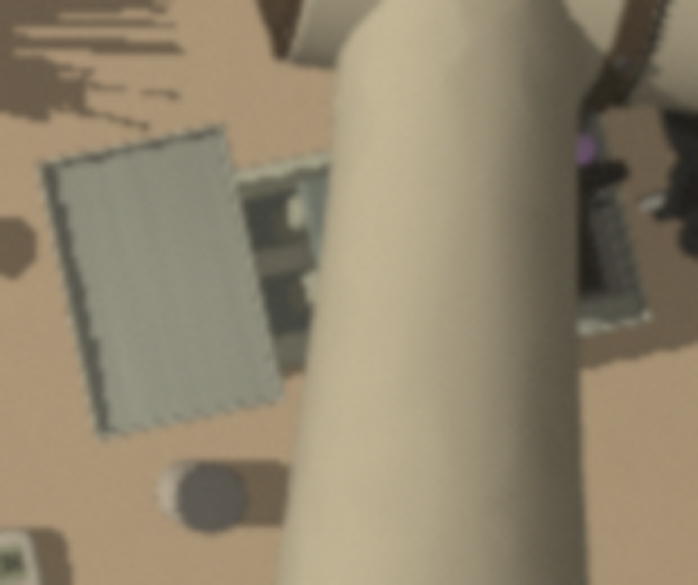

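Left pan is up and bucket B stands in the right pan with its bay toward the robot, as expected. Next bucket A.

```bash
echo '[{"pos":[-15,-3,0]},{"pos":[-45,-9,0]},{"pos":[-90,-18,0]},{"pos":[-135,-27,0]},{"pos":[-180,-35,0]},{"pos":[-225,-44,0]},{"pos":[-270,-53,0]},{"pos":[-315,-61,0]},{"pos":[-360,-70,0]},{"pos":[-405,-79,0]}]' > path.dat && python3 jog.py path.dat && echo '[{"pos":[-45,-9,0],"r":[0,0,-0.03]},{"pos":[-90,-18,0],"r":[0,0,-0.055]},{"pos":[-130,-25,0],"r":[0,0,-0.055]},{"pos":[-165,-32,0],"r":[0,0,-0.055]},{"pos":[-190,-37,0],"r":[0,0,-0.055]},{"pos":[-203,-40,0],"r":[0,0,-0.055]},{"pos":[-207,-41,0],"r":[0,0,-0.055]},{"pos":[-207,-41,0],"r":[0,0,-0.055]}]' > path.dat && python3 jog.py path.dat;python3 - <<'E'
from h import *
to([589.5,378,104],0.265)
im=cams.get_image("wrist");cv2.imwrite("pics/w2.png",im)
print(proj("wrist",[[589.5,378,104],[589.5,378,0]]))
E
```

```text
clock: 10.85
position: [590.5, 167.2, 271.0]
ee_rot: [0.777, -0.629, -0.001, 0.001]
contact_force: [0.9, 0.2, -0.5]
gripper_width: 45.3
grasp_force: 0.0
clock: 11.65
position: [588.5, 375.7, 271.6]
ee_rot: [0.794, -0.607, -0.0, 0.001]
contact_force: [-0.2, 0.5, 0.6]
gripper_width: 45.1
grasp_force: 0.0
shift [ -2.   -1.8 167.6] rot [ 0.001 -0.001  0.   ] j6 -0.53 t 11.65
[[319.98700153 186.11801698]
 [320.62322201 163.08786033]]
```

View pics/w2.png

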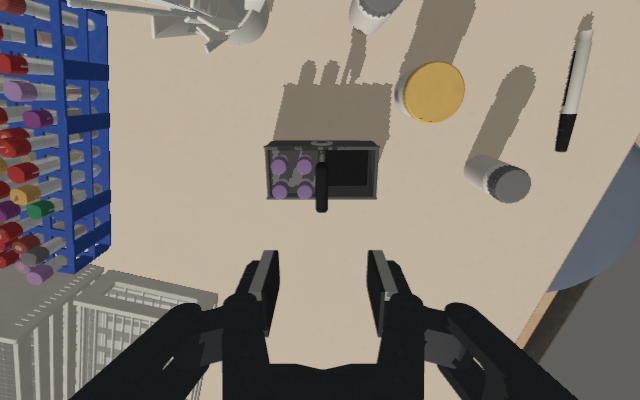

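Bail A at (322,187), predicted (320,186), and aligned. Descend and grip.

```bash
echo '[{"pos":[-1,-1,25]},{"pos":[-1,-1,65]},{"pos":[-1,-1,105]},{"pos":[-1,-1,140]},{"pos":[-1,-1,158]},{"pos":[-1,-1,168]},{"pos":[-1,-1,168]}]' > path.dat && python3 jog.py path.dat && echo '[{},{},{},{}]' > path.dat && python3 jog.py path.dat 5; echo '[{"pos":[0,0,-15]},{"pos":[0,0,-45]},{"pos":[0,0,-80]},{"pos":[0,0,-115]},{"pos":[0,0,-145]},{"pos":[0,0,-165]},{"pos":[0,0,-170]},{"pos":[0,0,-170]},{"pos":[0,0,-170]}]' > path.dat && python3 jog.py path.dat
python3 - <<'E'
from h import *
to([549.6,-21.8,275],0.206)
E
```

```text
clock: 12.4
position: [589.4, 375.7, 103.4]
ee_rot: [0.794, -0.608, -0.0, 0.001]
contact_force: [0.2, -0.2, -0.0]
gripper_width: 45.2
grasp_force: 0.0
clock: 12.8
position: [589.9, 377.4, 106.1]
ee_rot: [0.794, -0.607, 0.0, -0.001]
contact_force: [-1.0, -1.5, 5.0]
gripper_width: 10.8
grasp_force: 61.4
clock: 13.7
position: [588.6, 376.8, 271.9]
ee_rot: [0.794, -0.608, -0.001, 0.002]
contact_force: [-0.6, 0.4, -5.6]
gripper_width: 10.8
grasp_force: 60.2
shift [374.5 142.   -2.1] rot [ 0.004 -0.001  0.059] j6 -0.53 t 13.7
```

```bash
echo '[{"pos":[6,8,0]},{"pos":[25,30,0]},{"pos":[55,58,0]},{"pos":[87,84,0]},{"pos":[120,101,0],"r":[0,0,0.02]},{"pos":[153,113,0],"r":[0,0,0.04]},{"pos":[190,119,0],"r":[0,0,0.059]},{"pos":[230,124,0],"r":[0,0,0.059]},{"pos":[270,129,0],"r":[0,0,0.059]},{"pos":[310,134,0],"r":[0,0,0.059]}]' > path.dat && python3 jog.py path.dat
python3 - <<'E'
from h import *
to([549.6,-21.8,275],0.206)
E
```

```text
clock: 14.7
position: [540.1, 40.9, 273.5]
ee_rot: [0.776, -0.631, -0.001, 0.001]
contact_force: [1.0, -0.0, -3.4]
gripper_width: 11.0
grasp_force: 60.2
shift [63.3  3.5 -1.5] rot [ 0.002 -0.     0.   ] j6 -0.17 t 14.7
```

```bash
echo '[{"pos":[25,1,0]},{"pos":[45,2,0]},{"pos":[57,3,0]},{"pos":[62,3.5,5]},{"pos":[63,3.5,25]},{"pos":[63,3.5,45]},{"pos":[63,3.5,58]},{"pos":[63,3.5,66]},{"pos":[63,3.5,72]},{"pos":[63,3.5,76]}]' > path.dat && python3 jog.py path.dat
python3 - <<'E'
from h import *
to([549.6,-21.8,186],0.206)
E
echo '[{"pos":[0,0,4]},{"pos":[0,0,8]},{"pos":[0,0,10]},{"pos":[0,0,10]},{"pos":[0,0,10]}]' > path.dat && python3 jog.py path.dat
python3 - <<'E'
from h import *
to([549.6,-21.8,186],0.206)
f=telemetry.read_state();print(f["contact_force"])
E
```

```text
clock: 15.7
position: [551.0, -19.0, 198.4]
ee_rot: [0.776, -0.63, 0.0, -0.0]
contact_force: [-1.5, 1.1, -1.5]
gripper_width: 11.1
grasp_force: 60.6
shift [ 2.4  1.9 12.4] rot [-0.001  0.     0.001] j6 -0.05 t 15.7
clock: 16.2
position: [551.3, -19.4, 188.6]
ee_rot: [0.776, -0.631, 0.0, -0.0]
contact_force: [-1.0, 2.4, -0.6]
gripper_width: 11.3
grasp_force: 60.6
shift [2.  2.1 2.6] rot [-0.001  0.     0.   ] j6 -0.05 t 16.2
[-0.98995522  2.44369977 -0.6349679 ]
```

```bash
for i in 1 2 3; do echo '[{"pos":[0,0,2]},{"pos":[0,0,4]},{"pos":[0,0,4]},{"pos":[0,0,4]}]' > path.dat && python3 jog.py path.dat | sed -n 2,4p; done
```

```text
position: [551.3, -19.5, 184.5]
ee_rot: [0.776, -0.631, 0.0, -0.0]
contact_force: [-0.5, 1.0, -0.6]
position: [551.2, -19.7, 180.4]
ee_rot: [0.776, -0.631, 0.0, -0.0]
contact_force: [0.6, 0.2, 0.8]
position: [551.0, -19.7, 176.4]
ee_rot: [0.776, -0.631, 0.0, 0.0]
contact_force: [2.1, -1.1, -0.5]
```

```bash
echo '[{},{},{}]' > path.dat && python3 jog.py path.dat 45; echo '[{"pos":[0,0,-10]},{"pos":[0,0,-30]},{"pos":[0,0,-65]},{"pos":[0,0,-100]},{"pos":[0,0,-120]},{"pos":[0,0,-120]}]' > path.dat && python3 jog.py path.dat;echo '[{"pos":[-30,-20,0]},{"pos":[-70,0,0]},{"pos":[-110,0,0]},{"pos":[-150,0,0]},{"pos":[-190,0,0]},{"pos":[-230,0,0]},{"pos":[-250,0,0]},{"pos":[-250,0,0]},{"pos":[-250,0,0]}]' > path.dat && python3 jog.py path.dat
python3 - <<'E'
from h import *
a=cams.get_image("top")[130:260,325:480];b=cams.get_image("scene")[120:240,220:375]
f=lambda i:cv2.resize(i,(620,295 if i is b else 520)[:2],interpolation=cv2.INTER_CUBIC)
cv2.imwrite("pics/t3.png",cv2.resize(a,None,fx=4.5,fy=4.5,interpolation=cv2.INTER_CUBIC))
cv2.imwrite("pics/s3.png",cv2.resize(b,None,fx=4.5,fy=4.5,interpolation=cv2.INTER_CUBIC))
E
```

```text
clock: 17.7
position: [550.5, -19.4, 176.2]
ee_rot: [0.776, -0.631, -0.0, 0.0]
contact_force: [0.7, -0.6, -0.3]
gripper_width: 45.1
grasp_force: 0.0
clock: 18.3
position: [552.4, -19.4, 301.0]
ee_rot: [0.776, -0.63, 0.003, -0.003]
contact_force: [-0.6, -0.6, -0.5]
gripper_width: 45.1
grasp_force: 0.0
clock: 19.2
position: [499.2, 225.2, 295.8]
ee_rot: [0.776, -0.63, -0.0, 0.001]
contact_force: [0.5, 0.0, -0.2]
gripper_width: 44.8
grasp_force: 0.0
```

View pics/t3.png

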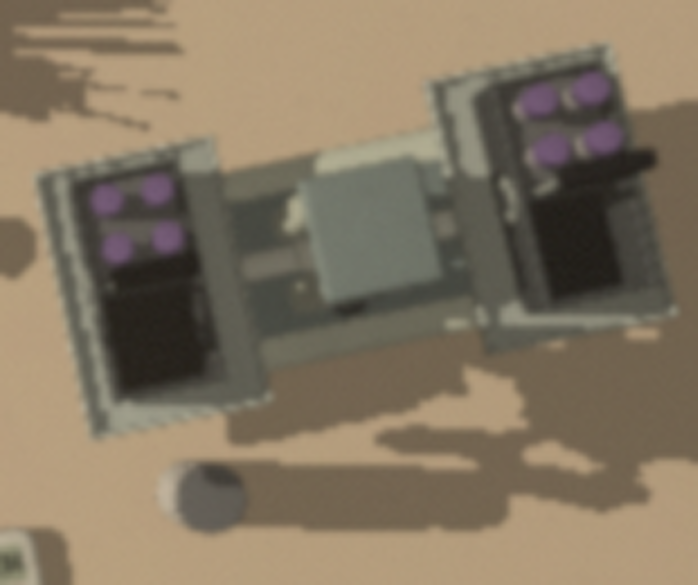

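Both buckets stand in their pans; the right pan's corners moved outward, so it is high and B is the lighter bucket. Scene crop next, to size the tilt.

Run:
```python
from h import *
c,s=np.cos(.206),np.sin(.206);ctr=np.array([573.8,-134.4])
for t in(0,.06,.12,.18):
  for n,sg in(("L",1),("R",-1)):
    P=[]
    for a,b in((-1,1),(1,1),(1,-1),(-1,-1)):
        x=a*78;y=sg*115+b*52.5;P.append([ctr[0]+c*x-s*y,ctr[1]+s*x+c*y,91-sg*115*np.sin(t)])
    print(t,n,"top",((proj("top",P)-[325,130]+.5)*4.5-.5).round(0).tolist(),"scene",((proj("scene",P)-[220,120]+.5)*4.5-.5).round(0).tolist())
```

```text
0 L top [[92.0, 437.0], [35.0, 172.0], [213.0, 134.0], [273.0, 399.0]] scene [[494.0, 301.0], [283.0, 350.0], [221.0, 289.0], [423.0, 245.0]]
0 R top [[487.0, 353.0], [426.0, 89.0], [604.0, 51.0], [668.0, 315.0]] scene [[348.0, 185.0], [154.0, 225.0], [104.0, 177.0], [291.0, 140.0]]
0.06 L top [[92.0, 437.0], [35.0, 173.0], [212.0, 136.0], [271.0, 399.0]] scene [[494.0, 310.0], [284.0, 359.0], [221.0, 298.0], [423.0, 254.0]]
0.06 R top [[491.0, 353.0], [428.0, 86.0], [608.0, 48.0], [672.0, 314.0]] scene [[347.0, 177.0], [154.0, 216.0], [104.0, 168.0], [290.0, 132.0]]
0.12 L top [[91.0, 437.0], [34.0, 175.0], [211.0, 138.0], [269.0, 400.0]] scene [[494.0, 319.0], [284.0, 369.0], [222.0, 307.0], [423.0, 262.0]]
0.12 R top [[494.0, 352.0], [431.0, 84.0], [612.0, 46.0], [676.0, 313.0]] scene [[347.0, 168.0], [153.0, 208.0], [103.0, 160.0], [290.0, 124.0]]
0.18 L top [[91.0, 438.0], [34.0, 177.0], [209.0, 139.0], [268.0, 400.0]] scene [[494.0, 328.0], [285.0, 378.0], [222.0, 316.0], [423.0, 271.0]]
0.18 R top [[497.0, 352.0], [434.0, 82.0], [615.0, 43.0], [681.0, 313.0]] scene [[347.0, 160.0], [153.0, 199.0], [102.0, 151.0], [290.0, 116.0]]
```

View pics/s3.png

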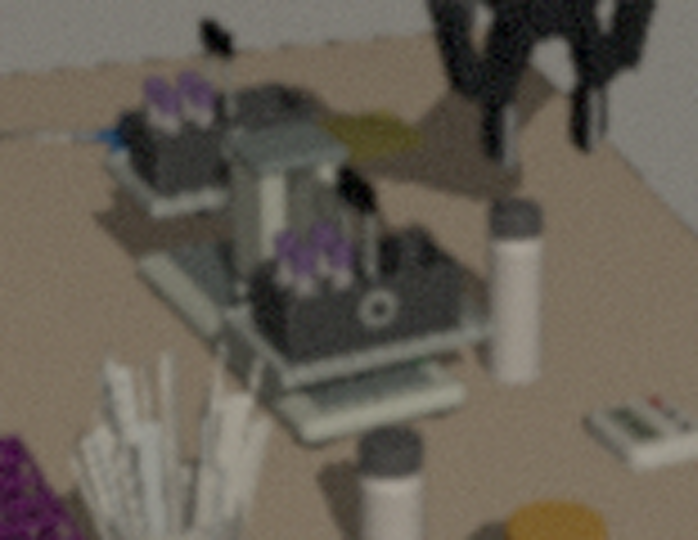

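Left pan corners (287,368) and (490,318) and right pan corners (153,208) and (107,158) match tilt ≈ 0.12 rad. That is about 100 g, so the medium bottle goes in bucket B (right). Check B's bay position and plan the bottle grasp.

Run:
```python
from h import *
c,s=np.cos(.206),np.sin(.206);o=np.array([599.1,-247.7]);f=97.7
def W(x,y,z):return [o[0]+c*x-s*y,o[1]+s*x+c*y,f+z]
P=[W(64,31,50),W(64,-31,50),W(-64,-31,50),W(-64,31,50),W(0,24,115),W(0,-24,115),W(-3,27,10),W(-3,-27,10),W(-59,-27,10),W(-59,27,10)]
print(((proj("top",P)-[325,130]+.5)*4.5-.5).round(0).tolist());print(W(-31,0,10))
to([585.4,203.2,250],0.206+np.pi/2)
to([585.4,203.2,250],0)
```

```text
[[494.0, 83.0], [605.0, 60.0], [660.0, 288.0], [548.0, 312.0], [569.0, 178.0], [661.0, 159.0], [510.0, 210.0], [604.0, 190.0], [627.0, 286.0], [533.0, 306.0]]
[np.float64(568.7554352362447), np.float64(-254.040929687219), 107.7]
shift [ 38.1 -79.7  46.1] rot [ 0.00e+00 -1.00e-03  1.57e+00] j6 -0.51 t 19.3
shift [ 38.1 -79.7  46.1] rot [ 0.001 -0.     0.205] j6 -0.51 t 19.3
```

```bash
echo '[{"pos":[4,-10,0],"r":[0,0,0.15]},{"pos":[12,-25,0],"r":[0,0,0.3]},{"pos":[20,-42,10],"r":[0,0,0.45]},{"pos":[28,-58,25],"r":[0,0,0.6]},{"pos":[34,-70,45],"r":[0,0,0.75]},{"pos":[38,-80,65],"r":[0,0,0.9]},{"pos":[38,-80,80],"r":[0,0,1.05]},{"pos":[38,-80,90],"r":[0,0,1.2]},{"pos":[38,-80,95],"r":[0,0,1.35]},{"pos":[38,-80,95],"r":[0,0,1.5]}]' > path.dat && python3 jog.py path.dat 65
python3 - <<'E'
from h import *
to([585.4,203.2,82],0.206+np.pi/2)
im=cams.get_image("wrist");cv2.imwrite("pics/w3.png",im)
E
```

```text
clock: 20.3
position: [585.6, 202.5, 200.0]
ee_rot: [-0.134, 0.991, -0.001, -0.001]
contact_force: [0.8, -0.4, 0.5]
gripper_width: 65.0
grasp_force: 0.0
shift [ -0.3   0.7 118. ] rot [-0.001 -0.003  0.062] j6 -1.9 t 20.3
```

```bash
echo '[{"pos":[0,1,25],"r":[0,0,0.06]},{"pos":[0,1,55],"r":[0,0,0.06]},{"pos":[0,1,85],"r":[0,0,0.06]},{"pos":[0,1,105],"r":[0,0,0.06]},{"pos":[0,1,115],"r":[0,0,0.06]},{"pos":[0,1,118],"r":[0,0,0.06]},{"pos":[0,1,118],"r":[0,0,0.06]}]' > path.dat && python3 jog.py path.dat && echo '[{},{},{},{}]' > path.dat && python3 jog.py path.dat 30; echo '[{"pos":[0,0,-10]},{"pos":[0,0,-35]},{"pos":[0,0,-70]},{"pos":[0,0,-110]},{"pos":[0,0,-150]},{"pos":[0,0,-185]},{"pos":[0,0,-205]},{"pos":[0,0,-210]}]' > path.dat && python3 jog.py path.dat
python3 - <<'E'
from h import *
to([568.3,-253,295],0.206+np.pi/2)
E
```

```text
clock: 21.05
position: [586.1, 205.1, 83.8]
ee_rot: [-0.108, 0.994, 0.0, 0.0]
contact_force: [-0.4, 0.5, 0.4]
gripper_width: 65.1
grasp_force: 0.0
clock: 21.45
position: [586.4, 205.6, 84.9]
ee_rot: [-0.109, 0.994, 0.0, 0.001]
contact_force: [-0.6, -0.6, 5.6]
gripper_width: 38.9
grasp_force: 60.1
clock: 22.25
position: [586.1, 205.9, 296.7]
ee_rot: [-0.108, 0.994, 0.001, 0.003]
contact_force: [0.7, -0.1, -1.0]
gripper_width: 38.5
grasp_force: 60.2
shift [ 1.162e+02 -4.442e+02  1.000e-01] rot [0.002 0.005 0.011] j6 -1.95 t 22.25
```

```bash
echo '[{"pos":[3,-10,-8]},{"pos":[9,-35,-15]},{"pos":[18,-70,-15]},{"pos":[29,-110,-15]},{"pos":[39,-150,-15]},{"pos":[50,-190,-15]},{"pos":[60,-230,-15]},{"pos":[71,-270,-15]},{"pos":[81,-310,-15]},{"pos":[91,-350,-15],"r":[0,0,0.011]}]' > path.dat && python3 jog.py path.dat && echo '[{"pos":[10,-37,0]},{"pos":[18,-65,0]},{"pos":[22,-84,0]},{"pos":[25,-94,0]},{"pos":[25,-94,0]},{"pos":[25,-94,0]}]' > path.dat && python3 jog.py path.dat
python3 - <<'E'
from h import *
to([568.3,-253,225],0.206+np.pi/2)
im=cams.get_image("wrist");cv2.imwrite("pics/w4.png",im)
c,s=np.cos(.206),np.sin(.206);o=np.array([599,-247]);f=97.7
def W(x,y,z):return [o[0]+c*x-s*y,o[1]+s*x+c*y,f+z]
print("bail ends, rim",proj("wrist",[W(0,24,115),W(0,-24,115),W(-64,-31,50),W(-64,31,50),W(64,31,50),W(64,-31,50)]).round().tolist())
E
```

```text
clock: 23.25
position: [570.5, -158.0, 306.6]
ee_rot: [-0.102, 0.995, 0.001, -0.002]
contact_force: [0.4, -0.0, -0.5]
gripper_width: 38.7
grasp_force: 60.3
clock: 23.85
position: [566.3, -252.7, 307.5]
ee_rot: [-0.103, 0.995, 0.0, -0.001]
contact_force: [-0.4, -0.0, -1.5]
gripper_width: 38.9
grasp_force: 60.3
shift [-2.  -0.8 82.5] rot [ 0.001 -0.001 -0.   ] j6 -1.21 t 23.85
bail ends, rim [[352.0, 249.0], [292.0, 249.0], [288.0, 154.0], [356.0, 154.0], [352.0, 274.0], [293.0, 274.0]]
```

View pics/w4.png

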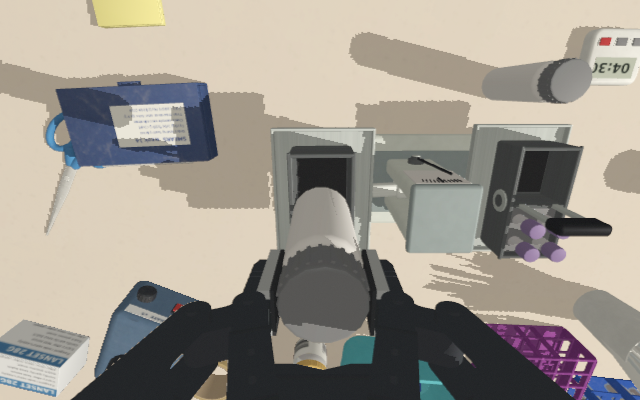

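Bay-end rim corners at (287,152) and (356,152), predicted (288,154) and (356,154), so the bay is where computed. Lower the bottle.

```bash
echo '[{"pos":[-2,0,15]},{"pos":[-3,0,40]},{"pos":[-3,0,62]},{"pos":[-3,0,76]},{"pos":[-3,0,86]},{"pos":[-3,0,95]},{"pos":[-3,0,103]},{"pos":[-3,0,109]},{"pos":[-3,0,113]},{"pos":[-3,0,116]}]' > path.dat && python3 jog.py path.dat; echo '[{"pos":[0,0,3]},{"pos":[0,0,6]},{"pos":[0,0,9]},{"pos":[0,0,10]},{"pos":[0,0,10]},{"pos":[0,0,10]},{"pos":[0,0,10]},{"pos":[0,0,10]}]' > path.dat && python3 jog.py path.dat
```

```text
clock: 24.9
position: [569.8, -252.7, 192.5]
ee_rot: [-0.103, 0.995, -0.0, 0.0]
contact_force: [-0.2, -0.2, -0.8]
gripper_width: 38.8
grasp_force: 60.4
clock: 25.7
position: [569.6, -252.5, 182.4]
ee_rot: [-0.103, 0.995, 0.0, 0.0]
contact_force: [0.2, -1.2, 0.4]
gripper_width: 39.1
grasp_force: 60.3
```

```bash
echo '[{"pos":[0,0,2]},{"pos":[0,0,3]},{"pos":[0,0,3]},{"pos":[0,0,3]}]' > path.dat && python3 jog.py path.dat; echo '[{},{},{},{}]' > path.dat && python3 jog.py path.dat 60; echo '[{"pos":[0,0,-10]},{"pos":[0,0,-30]},{"pos":[0,0,-65]},{"pos":[0,0,-105]},{"pos":[0,0,-140]},{"pos":[0,0,-150]}]' > path.dat && python3 jog.py path.dat; echo '[{"pos":[0,-30,0]},{"pos":[0,-70,0]},{"pos":[0,-110,0]},{"pos":[0,-150,0]},{"pos":[0,-180,0]},{"pos":[0,-195,0]},{"pos":[0,-200,0]},{"pos":[0,-200,0]},{"pos":[0,-200,0]},{"pos":[0,-200,0]}]' > path.dat && python3 jog.py path.dat | tail -5
```

```text
clock: 26.1
position: [569.7, -252.5, 179.3]
ee_rot: [-0.103, 0.995, 0.0, -0.0]
contact_force: [1.1, -0.0, 0.8]
gripper_width: 38.8
grasp_force: 60.3
clock: 26.5
position: [569.6, -252.6, 179.3]
ee_rot: [-0.103, 0.995, 0.0, -0.0]
contact_force: [0.2, 0.9, -0.2]
gripper_width: 60.0
grasp_force: 0.0
clock: 27.1
position: [570.9, -253.3, 335.6]
ee_rot: [-0.103, 0.995, -0.002, 0.005]
contact_force: [0.9, -0.1, -0.5]
gripper_width: 60.1
grasp_force: 0.0
position: [610.6, -447.2, 330.1]
ee_rot: [-0.103, 0.995, -0.0, 0.0]
contact_force: [0.3, 0.5, 0.2]
gripper_width: 59.8
grasp_force: 0.0
```

View budget is used up, so I'll verify numerically: template shifts of both buckets against the tilted picture, and the cap position.

```bash
echo '[{},{},{},{},{},{},{},{},{},{}]' > path.dat && python3 jog.py path.dat|head -1
python3 - <<'E'
from h import *
old=cv2.imread("pics/s3.png");new=cams.get_image("scene");cv2.imwrite("pics/s4full.png",new)
n=cv2.resize(new[120:240,220:375],None,fx=4.5,fy=4.5,interpolation=cv2.INTER_CUBIC)
def m(name,x0,y0,x1,y1,pad=30):
    T=old[y0:y1,x0:x1];S=n[max(0,y0-pad):y1+pad,max(0,x0-pad):x1+pad];r=cv2.matchTemplate(S,T,cv2.TM_CCOEFF_NORMED);_,v,_,l=cv2.minMaxLoc(r)
    print(name,"shift",l[0]-min(pad,x0),l[1]-min(pad,y0),"score",round(v,3))
m("A bucket",255,225,470,385);m("A ring",340,280,420,345);m("B tubes",140,70,225,215);m("tall bottle",480,190,555,390);m("tower",230,130,260,300)
# medium cap: in level bay
b=np.array([568.7,-253.3]);print("expected bottle base/top scene",proj("scene",[[*b,94],[*b,199]]).round(1).tolist())
s0=cv2.imread("pics/scene0.png");T=s0[212:226,296:318]
r=cv2.matchTemplate(new,T,cv2.TM_CCOEFF_NORMED);_,v,_,l=cv2.minMaxLoc(r[:170]);print("cap match centre",l[0]+11,l[1]+7,v)
# top view cap
t=cams.get_image("top");print("expected cap top",proj("top",[[*b,199]]).round(1).tolist())
T=cv2.imread("pics/top0.png")[170:190,262:282];r=cv2.matchTemplate(t[130:240,400:490],T,cv2.TM_CCOEFF_NORMED);_,v,_,l=cv2.minMaxLoc(r);print("top cap",l[0]+400+10,l[1]+130+10,v)
g=t[120:215,410:480].mean(2);u=proj("top",[[*b,199]])[0];print("gray at cap",t[int(u[1])-2:int(u[1])+3,int(u[0])-2:int(u[0])+3].reshape(-1,3).mean(0))
E
```

```text
clock: 29.1
A bucket shift 0 -17 score 0.928
A ring shift 0 -18 score 0.973
B tubes shift 1 16 score 0.949
tall bottle shift 1 1 score 0.953
tower shift 2 3 score 0.687
expected bottle base/top scene [[277.5, 157.4], [276.1, 128.3]]
cap match centre 170 139 0.7687205076217651
expected cap top [[462.1, 180.8]]
top cap 414 172 0.7093033790588379
gray at cap [74.4  81.56 85.8 ]
```

```bash
python3 -c "
from bench import arm, cams, telemetry, workorder
print(workorder.job_done())"
```

```text
the job is handed in; nothing more can be done
None
```

I handed the job in at about 29 s. Both buckets stand in the pans and the 100 g medium bottle is in the bay of the lighter, right-hand bucket. I had no picture views left at the end, so I checked the beam by image matching (within about 0.01 rad of level) and did not look at the bottle itself.

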